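Push the plate home and snap the jig clamp shut

TASK

Get the copper plate ready for engraving: with the fingers, push its wooden carrier block along the channel of the jig until it sits fully home against the steel stop, then press the black handle of the toggle clamp down over its dead point until it snaps into lock and the clamp's pad holds the plate. Only push and press: do not lift the block out of the channel, and leave the tweezers, marker, screw lid and white timer round the jig where they are.

Things in the scene. Friction and masses are not known exactly. Their poses are not given: they have to be found in the camera images.
- jig: Plywood board 250 x 124 x 14 mm fixed to the bench, carrying a channel, an end stop and a toggle clamp. Origin: on the bench top, mid-width, 150 mm from the board's open end and 100 mm from its clamp end. +x is the push direction (open end towards clamp), z up. Channel floor 14 mm above the bench; two rails 8 mm high (x = -140 to 30 mm) leave 88 mm between them; the open end has no wall.
- stop_face (a point): Middle of the steel stop's face that the block must meet, at x = 30 mm in the jig's frame, 22 mm above the bench. The stop is 88 mm wide and reaches 28 mm above the bench.
- carrier: Loose dark-wood carrier block 100 (x) x 84 (y) x 16 (z) mm, 0.25 kg, with a copper plate on its top. It lies in the channel with 2 mm play on each side, its x axis along the jig's x axis, some 25 to 65 mm short of the stop. Origin: centre of its underside. It stands 8 mm higher than the rails.
- carrier_front (a point): Middle of the block's end face that meets the stop, 50 mm ahead (+x) of the block's origin and 8 mm above its underside.
- carrier_back (a point): Middle of the block's other end face, the one to push on, 50 mm behind (-x) the block's origin and 8 mm above its underside. The face is 84 mm wide and, above the channel floor, 13 mm high; the copper plate's edge lies 6 mm further in.
- handle_pivot (a point): Axis of the handle's hinge, at x = 68 mm, y = 0 in the jig's frame, 52 mm above the bench. The axis runs along the jig's y. The steel bracket that carries it is 32 mm wide (y) and spans x = 42 to 78 mm, up to 60 mm above the bench.
- handle_grip (a point): Point on the centre line of the clamp's round black handle, 85 mm from its pivot. The grip has a radius of 9 mm and runs from 45 to 121 mm from the pivot. Open, the handle points from the pivot to the jig's +x and up, 0.95 rad (54 deg) above level; locked, it lies level, pointing to +x, 52 mm above the bench and partly beyond the board's end.
- clamp_handle (a joint): Handle angle: 0 open (handle and pad up), 0.95 rad locked (handle level, at its end stop). A spring drives it away from its dead point at about 0.58: short of that it springs back to 0, beyond it it snaps on to 0.95 by itself and stays. Pressing down on the grip takes about 4 N at first, less towards the dead point. Arm and pad come down with the handle.
- pad_point (a point): Centre of the underside of the clamp's round rubber pad (18 mm across). Open, the pad and the arm that carries it stand up over the stop, with their highest point about 105 mm above the bench; locked, the sprung pad presses on the copper plate, about 40 mm in from the stop, with about 3 N.
- clamp_pad: The clamp's sprung rubber pad, at the end of the clamp's arm, 9 mm radius. Its origin lies on the arm's hinge, not at the pad; see pad_point.
- tweezers_a: Steel tweezers with a red sleeved end, 158 mm long and 8 mm high, lying beside the jig on its -y side. Leave them alone. Origin: centre of their underside.
- marker: Yellow marker pen, 122 mm long and 16 mm thick, lying beside the jig on its +y side. Leave it alone. Origin: centre of its underside.
- screw_lid: White screw lid, 55 mm across and 12 mm high, lying beside the jig on its +y side near the open end. Leave it alone. Origin: centre of its underside.
- kitchen_timer: White countdown timer, 62 x 68 x 22 mm, beside the jig on its -y side near the clamp. Leave it alone. Origin: centre of its underside.
There are look-alikes about, which are no part of the job. What is meant by the carrier is not blue, and is the larger of those in its own colour.

How it is judged:
By the outcome, as a careful person would: the job done as asked, in the order asked, and still so for the second after the job is handed in, with the robot touching nothing.
It also fails if it takes over 45 s, if anything falls off the work surface, if the arm or the gripper's body presses on something with over 40 N, if the wrist force passes 120 N, or if a joint passes its speed limit or range.

ROBOT

A 6-joint arm with a two-finger parallel gripper is mounted at the origin on a cart in front of the work surface, level with it; the furniture and walls round the work are solid. World frame = base frame: x ahead of the robot, y to its left, z up, the work surface at z = 0. Lengths are in m, angles in degrees, forces in N, time in s.
With the tool pointing down it reaches from about 0.275 to 0.725 m from the base axis. Payload 15.9 kg.
Tool frame: the origin (TCP) lies between the finger pads; the fingertips stand 19 mm ahead of it and the grasp point (between the pads) is the TCP; z points along the fingers, y is the line along which they close (so a half turn about z gives the same grasp; the last joint's range is limited). The gripper opens to 85 mm and grips with 20 to 120 N. Pads are 22 mm wide; open, the fingers measure 114 mm over their backs; the gripper's body (76 mm by 85 mm) begins 54 mm behind the grasp point. The pads swing forward as they close: fully open they stand 13 mm farther back than shut.
Start: joints at [-75.401, 12.198, -1.971, 75.831, 0, 90], TCP at [0.126, -0.484, 0.25] pointing down, gripper open.
Joint ranges: [-170.91, 170.91], [-42.67, 98.43], [-65.05, 77.54], [-120.47, 116.71], [-90, 82.35], [-180, 180]. Speed limits (degrees/s): [108.29, 108.29, 136.94, 147.25, 180, 180].

INTERFACE

Orientations are given as a 3x3 rotation matrix whose columns are the frame's x, y, z axes.
In Python, from rig import arm gives the robot as it stands. The module is installed in compiled form; this text tells all that it offers.
- The arm moves only by the tool send_rows, never from a script. Its argument "steps" is a list that holds one entry, the list of rows, each a list of 7 numbers: the shift along the tool's x, y, z in m, then the turn, a rotation vector about the tool's x, y, z in rad, then the finger opening in m, from 0 to 0.0854. A call has 1 to 12 rows; each row is the pose to reach, as a shift and turn from the pose commanded when the call began, along the tool's axes at that moment; what a row does not reach only later rows make up. A row lasts 1/10 s, in which the tool goes at most 50 mm and 8.59 degrees, less where a joint would pass 70% of its speed; a pose out of reach is approached as far as the arm can. A call with a gripper value outside its range is refused whole. The fingers move at their own pace and stop on an object; "force" is the grip in N (left out, the last holds). Time passes only in rows, so rows that repeat a pose let the fingers close. It gives the time, the measured TCP pose, the force, the opening and the grip force at its end, in the units of the state.
- arm.get_obs(): the state, without advancing time (a new reading comes with each control period).
- arm.capture(name): name is "scene" or "side" or "wrist"; returns a dict with "frame" (480x640x3 uint8, blue, green, red), "depth" (480x640 float32, m along the optical axis (not along the pixel's ray), 0 where there is no reading), "mtx" (3x3 intrinsics, pixels), "distortion" ([k1, k2, p1, p2, k3] as OpenCV has them; the pictures are not rectified), "world_to_cam" (4x4, takes a point from world to camera coordinates). Camera axes: x right, y down, z forward; pixel columns grow to the right and rows downward; lengths in m; the calibration is good to about 2 mm. A picture is of the moment at which its call begins.
- arm.hand_in(): hands the job in; it is judged then, once.
The state is a dict: "time": time; "q": joint angles; "joint_velocities": joint speeds; "effort": joint torques, N m; "tcp_pos": TCP position; "eef_rot": TCP orientation; "wrist_force": force on the tool from outside, world axes, zero at the start; "ft_torque": the same for the moment, N m; "width": opening from 0.0 (shut) to 1.0 (fully open); "grip_force": force on a finger pad.
Only numpy, scipy, OpenCV 4.12 (cv2) and the standard library are available. Lean on these libraries where they do the work, as an engineer would, in place of code of your own. Each camera call takes 0.05 s, during which the arm holds its last target. There are 200 camera calls.

## Working session

There is one attempt and no reset: what is moved stays moved. The work goes in short steps, Python scripts to look and compute and a tool call to move; the robot and the scene stay as the last step left them, time stands still between calls to the robot, and variables do not carry over. Pictures are saved under pics/ and viewed, at most 10 in all, crops included, and the job is handed in when it is done.

Besides the shell and the picture viewer there is one more tool, called after "Emit:" as a command line: name --argument value ..., lists and objects as JSON in quotes. send_rows: Moves the arm, as the interface text tells. Its arguments: {"type":"object","properties":{"steps":{"type":"array","items":{"type":"array","items":{"type":"array","items":{"type":"number"}}}},"force":{"type":"number"}},"required":["steps"]}

```bash
mkdir -p pics
cat > h.py <<'E'
import numpy as np,cv2
from rig import arm
def cap(n,f=None):
    c=arm.capture(n)
    if f: cv2.imwrite('pics/'+f,c['frame'])
    np.savez(''+n+'.npz',**c)
    return c
def xyz(c,u,v,z=None):
    p=cv2.undistortPoints(np.array([[[u,v]]],float),c['mtx'],c['distortion'])[0,0]
    M=np.linalg.inv(c['world_to_cam']); r=M[:3,:3]@np.array([p[0],p[1],1]); o=M[:3,3]
    if z is None: return o+r*np.median(c['depth'][v-1:v+2,u-1:u+2])
    return o+r*(z-o[2])/r[2]
E
python3 - <<'E'
from h import *
cap('scene','s1.png');cap('side','d1.png')
o=arm.get_obs();print(o)
E
```

```text
{'time': 0.1, 'q': array([-7.54025336e+01,  1.22222382e+01, -2.00288961e+00,  7.58319349e+01,
        1.17897299e-03,  8.99988181e+01]), 'joint_velocities': array([ 0.02019441, -0.08982353,  0.1082603 , -0.00305667,  0.13899559,
        0.09647571]), 'effort': array([-1.14484879e-03, -6.87251115e+01,  4.87806201e+01,  1.24268734e-02,
       -1.05728814e-04,  4.97029660e-06]), 'tcp_pos': array([ 0.12594861, -0.4835876 ,  0.24987558]), 'eef_rot': array([[ 9.67715122e-01,  2.52046404e-01, -2.31088680e-04],
       [ 2.52046509e-01, -9.67714637e-01,  9.68969953e-04],
       [ 2.05974947e-05, -9.95931971e-04, -9.99999504e-01]]), 'wrist_force': array([-0.31107656,  0.55150291, -0.53061144]), 'ft_torque': array([ 0.00401587,  0.04460535, -0.02978466]), 'grip_force': 0.0, 'width': 1.0013739393648315}
```

View pics/s1.png

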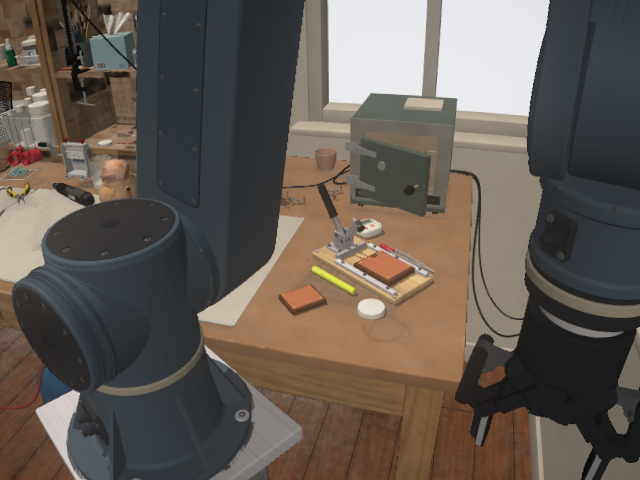

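View pics/d1.png

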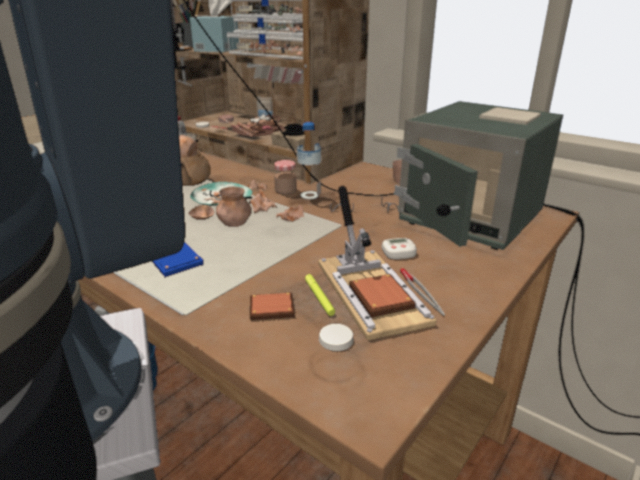

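Scene picture: the jig is at about (375,268), with its open end at the lower right (415,290) and the clamp at (345,235). The carrier is in the channel at (387,266). Side picture: the board runs from (345,260) at the clamp to (400,328) at the open end. The loose orange block and the blue one are look-alikes.

Run:
```python
from h import *
a=cv2.imread('pics/s1.png')[175:310,295:445];b=cv2.imread('pics/d1.png')[180:345,290:450]
cv2.imwrite('pics/c.png',np.hstack([cv2.resize(a,(400,360),interpolation=2),cv2.resize(b,(400,412),interpolation=2)[:360]])) if 0 else None
A=cv2.resize(a,None,fx=4,fy=4,interpolation=2);B=cv2.resize(b,None,fx=3.5,fy=3.5,interpolation=2)
cv2.imwrite('pics/ca.png',A);cv2.imwrite('pics/cb.png',B)
```

```text
(no output)
```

View pics/cb.png

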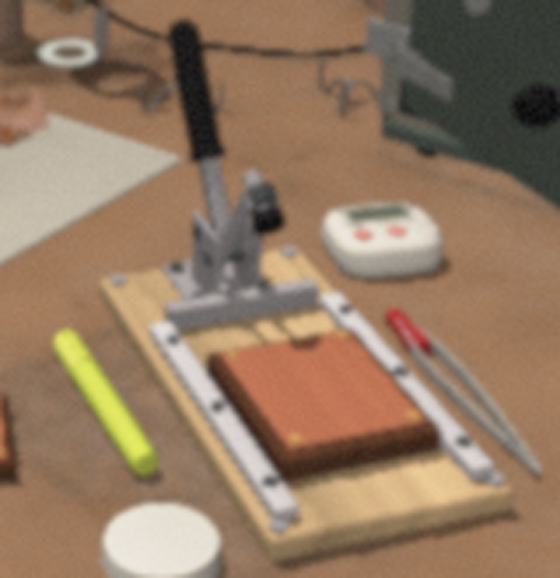

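View pics/ca.png

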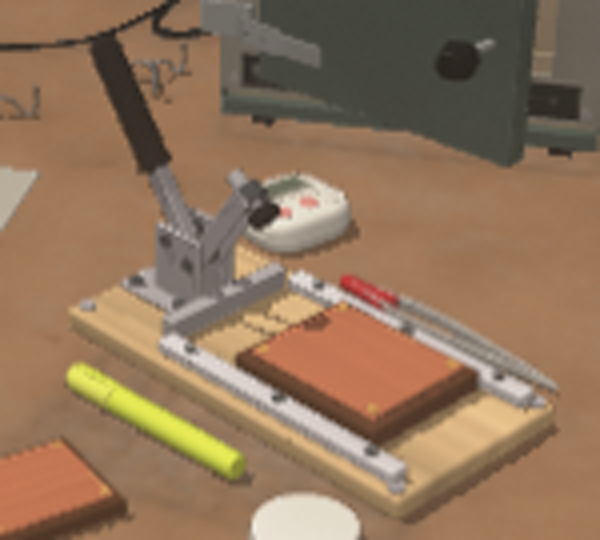

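Crop views: the board-top corners in the side crop are (271,545), (510,490) and (102,284). In the scene crop they are (400,508), (553,408) and (70,313). The carrier's top back corners in the scene crop are (372,428) and (477,372), and its front-left corner is (240,350). The handle is up.

Run:
```python
from h import *
S=dict(np.load('scene.npz'));D=dict(np.load('side.npz'))
s=lambda x,y,z:xyz(S,x/4+295,y/4+175,z)[:2]
d=lambda x,y,z:xyz(D,x/3.5+290,y/3.5+180,z)[:2]
ps=[s(400,508,.014),s(553,408,.014),s(70,313,.014)]
pd=[d(271,545,.014),d(510,490,.014),d(102,284,.014)]
for p in(ps,pd):
    p=np.array(p);print(p.round(4).tolist(),np.linalg.norm(p[1]-p[0]),np.linalg.norm(p[2]-p[0]))
    u=p[2]-p[0];u/=np.linalg.norm(u);w=p[0]-p[1];print('ang',np.degrees(np.arctan2(u[1],u[0])),np.degrees(np.arctan2(-w[0],w[1])))
    print('origin',(p[0]+p[1])/2+.15*u)
print('carrier',s(372,424,.03),s(477,370,.03),s(240,350,.03), d(290,447,.03),d(440,425,.03),d(212,352,.03))
```

```text
[[0.473, -0.0749], [0.5967, -0.0784], [0.4878, 0.1716]] 0.12371297780254244 0.24692300223095867
ang 86.56601876762137 88.3898090062917
origin [0.54380976 0.07309675]
[[0.474, -0.0772], [0.5952, -0.0821], [0.4883, 0.165]] 0.12127994203428104 0.2425825290460058
ang 86.61644423895214 87.67124841838573
origin [0.54346742 0.07010259]
carrier [ 0.50086062 -0.03376743] [ 0.5777241  -0.04179655] [0.50635681 0.06024981] [ 0.50475565 -0.03393015] [ 0.57930025 -0.04424877] [0.50542092 0.05426302]
```

```bash
cat >> h.py <<'E'
from scipy.spatial.transform import Rotation as R
O=np.array([.5436,.072]);TH=np.radians(87)
def jig(x,y,z):
    u=np.array([np.cos(TH),np.sin(TH)]);w=np.array([-u[1],u[0]]);return np.array([*(O+x*u+y*w),z])
def tojig(p):
    d=np.asarray(p)[:2]-O;c,s=np.cos(TH),np.sin(TH);return np.array([c*d[0]+s*d[1],-s*d[0]+c*d[1],p[2]])
def rel(p):
    o=arm.get_obs();E=o['eef_rot'];c,s=np.cos(TH),np.sin(TH)
    G=np.array([[c,s,0],[s,-c,0],[0,0,-1]])
    print('now jig',tojig(o['tcp_pos']).round(4),'shift',(E.T@(p-o['tcp_pos'])).round(4),'turn',R.from_matrix(E.T@G).as_rotvec().round(4),'t',o['time'],'F',o['wrist_force'].round(1))
E
python3 - <<'E'
from h import *
rel(jig(-.17,0,.25))
S=dict(np.load('scene.npz'))
for u,v in((415,210),(372,195),(428,150)):print(xyz(S,u,v),tojig(xyz(S,u,v)))
print('handle', [tojig(xyz(S,295+x/4,175+y/4,z)).round(3) for x,y,z in((103,45,.15),(152,165,.09))])
E
```

```text
now jig [-0.5767  0.388   0.2499] shift [ 4.928e-01 -2.703e-01  2.000e-04] turn [-8.0000e-04 -6.0000e-04 -1.2636e+00] t 0.1 F [-0.3  0.6 -0.5]
[0.73042765 0.07222708 0.06965242] [ 0.01000457 -0.18655972  0.06965242]
[0.72549244 0.20152846 0.06890946] [ 0.13887046 -0.17486416  0.06890946]
[0.83944003 0.12160755 0.17883977] [ 0.06502263 -0.29283834  0.17883977]
handle [array([0.13 , 0.004, 0.15 ]), array([0.09 , 0.004, 0.09 ])]
```

Emit:
send_rows --steps '[[[0.041,-0.0225,0,0,0,-0.105,0],[0.082,-0.045,0,0,0,-0.21,0],[0.123,-0.0675,0,0,0,-0.315,0],[0.164,-0.09,0,0,0,-0.42,0],[0.205,-0.1125,0,0,0,-0.527,0],[0.246,-0.135,0,0,0,-0.632,0],[0.287,-0.1575,0,0,0,-0.737,0],[0.328,-0.18,0,0,0,-0.842,0],[0.369,-0.2025,0,0,0,-0.948,0],[0.41,-0.225,0,0,0,-1.053,0],[0.451,-0.2475,0,0,0,-1.16,0],[0.493,-0.27,0,0,0,-1.264,0]]]'

```text
time: 1.3
tcp_pos: [0.536, -0.0966, 0.2501]
eef_rot: [[0.047, 0.999, -0.0], [0.999, -0.047, -0.0], [-0.0, -0.0, -1.0]]
wrist_force: [1.1, -0.8, 0.4]
width: 0.001
grip_force: 0.0
```

Emit:
send_rows --steps '[[[0,0,0.0,0,0,0,0],[0,0,0.0,0,0,0,0]]]'

```text
time: 1.5
tcp_pos: [0.5352, -0.0975, 0.2496]
eef_rot: [[0.051, 0.999, -0.001], [0.999, -0.051, 0.0], [0.0, -0.001, -1.0]]
wrist_force: [-0.6, -0.6, 0.1]
width: -0.006
grip_force: 0.0
```

Run:
```python
from h import *
cap('wrist','w1.png')
rel(jig(-.15,0,.06))
```

```text
now jig [-0.1706 -0.      0.2499] shift [0.0206 0.0002 0.1899] turn [-0.001   0.0001  0.0001] t 1.55 F [-0.5 -0.3  0.4]
```

View pics/w1.png

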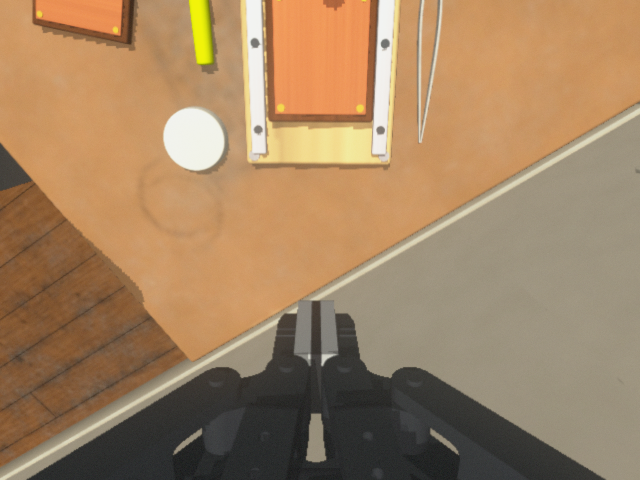

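Wrist view: the board's open-end corners are (248,163) and (389,163). The carrier's back edge runs from (267,122) to (373,122), square in the channel.

Run:
```python
from h import *
W=dict(np.load('wrist.npz'))
for u,v,z in((248,163,.014),(389,163,.014),(267,121,.027),(373,121,.027),(245,20,.014),(398,20,.014)):print(tojig(xyz(W,u,v,z)).round(4))
```

```text
[-0.1445  0.0575  0.014 ]
[-0.1441 -0.0631  0.014 ]
[-0.1087  0.0385  0.027 ]
[-0.1085 -0.0461  0.027 ]
[-0.0339  0.0545  0.014 ]
[-0.0336 -0.0637  0.014 ]
```

```bash
sed -i 's/^O=.*/O=np.array([.5466,.0752]);TH=np.radians(87)/' h.py
python3 - <<'E'
from h import *
rel(jig(-.14,0,.038))
E
```

```text
now jig [-0.1739  0.0028  0.2499] shift [0.0339 0.003  0.2119] turn [-0.001   0.0001  0.0001] t 1.55 F [-0.5 -0.3  0.4]
```

Emit:
send_rows --steps '[[[0.01,0.003,0.045,0,0,0,0],[0.02,0.003,0.09,0,0,0,0],[0.03,0.003,0.135,0,0,0,0],[0.034,0.003,0.17,0,0,0,0],[0.034,0.003,0.195,0,0,0,0],[0.034,0.003,0.205,0,0,0,0],[0.034,0.003,0.212,0,0,0,0],[0.034,0.003,0.212,0,0,0,0]]]'

```text
time: 2.35
tcp_pos: [0.5398, -0.0651, 0.0386]
eef_rot: [[0.053, 0.999, 0.0], [0.999, -0.053, -0.0], [-0.0, 0.0, -1.0]]
wrist_force: [-0.6, -0.7, 0.0]
width: 0.0
grip_force: 0.0
```

Emit:
send_rows --steps '[[[0.005,0,0,0,0,0,0],[0.01,0,0,0,0,0,0],[0.015,0,0,0,0,0,0],[0.02,0,0,0,0,0,0],[0.025,0,0,0,0,0,0],[0.03,0,0,0,0,0,0],[0.035,0,0,0,0,0,0]]]'

```text
time: 3.05
tcp_pos: [0.5417, -0.0292, 0.0384]
eef_rot: [[0.052, 0.999, 0.0], [0.999, -0.052, -0.0], [-0.0, 0.0, -1.0]]
wrist_force: [0.1, -3.5, 2.0]
width: 0.0
grip_force: 1.5
```

Run:
```python
from h import *
cap('wrist','w2.png')
rel(jig(-.081,0,.038))
```

```text
now jig [-0.1038 -0.0005  0.0383] shift [ 0.0228 -0.0005  0.0003] turn [-0.     -0.0003  0.0008] t 3.1 F [ 0.4 -0.2  0.7]
```

View pics/w2.png

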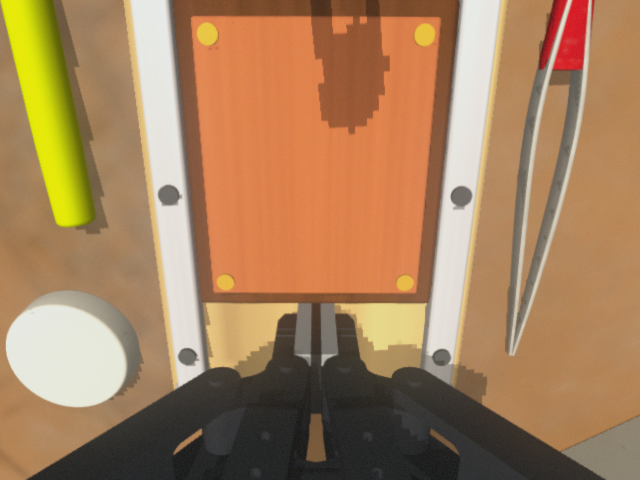

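The fingertips meet the back face at (316,302), centred. Now I push on.

Emit:
send_rows --steps '[[[0.004,0,0,0,0,0,0],[0.008,0,0,0,0,0,0],[0.012,0,0,0,0,0,0],[0.015,0,0,0,0,0,0],[0.017,0,0,0,0,0,0],[0.018,0,0,0,0,0,0],[0.019,0,0,0,0,0,0]]]'

```text
time: 3.8
tcp_pos: [0.5426, -0.0105, 0.0383]
eef_rot: [[0.052, 0.999, -0.0], [0.999, -0.052, 0.0], [0.0, -0.0, -1.0]]
wrist_force: [0.3, -2.4, 0.9]
width: -0.007
grip_force: 1.1
```

Emit:
send_rows --steps '[[[0.001,0,0,0,0,0,0],[0.002,0,0,0,0,0,0],[0.003,0,0,0,0,0,0]]]'

```text
time: 4.1
tcp_pos: [0.5428, -0.0075, 0.0383]
eef_rot: [[0.052, 0.999, -0.0], [0.999, -0.052, 0.0], [0.0, -0.0, -1.0]]
wrist_force: [-0.0, -2.4, 1.6]
width: -0.0
grip_force: 1.0
```

Emit:
send_rows --steps '[[[0.001,0,0,0,0,0,0],[0.002,0,0,0,0,0,0]]]'

```text
time: 4.3
tcp_pos: [0.5429, -0.0055, 0.0383]
eef_rot: [[0.052, 0.999, -0.0], [0.999, -0.052, 0.0], [0.0, -0.0, -1.0]]
wrist_force: [-0.0, -2.0, 0.5]
width: 0.002
grip_force: 1.0
```

Emit:
send_rows --steps '[[[0.001,0,0,0,0,0,0],[0.002,0,0,0,0,0,0]]]'

```text
time: 4.5
tcp_pos: [0.5427, -0.0044, 0.0383]
eef_rot: [[0.052, 0.999, -0.0], [0.999, -0.052, -0.002], [-0.002, -0.0, -1.0]]
wrist_force: [-2.5, -13.8, 3.0]
width: 0.001
grip_force: 7.2
```

Emit:
send_rows --steps '[[[0.001,0,0,0,0,0,0],[0.002,0,0,0,0,0,0]]]'

```text
time: 4.7
tcp_pos: [0.5426, -0.0041, 0.0383]
eef_rot: [[0.054, 0.999, -0.001], [0.999, -0.054, -0.006], [-0.006, -0.001, -1.0]]
wrist_force: [-4.1, -28.7, 6.1]
width: -0.003
grip_force: 14.3
```

Emit:
send_rows --steps '[[[0.001,0,0,0,0,0,0],[0.002,0,0,0,0,0,0]]]'

```text
time: 4.9
tcp_pos: [0.5426, -0.0038, 0.0383]
eef_rot: [[0.055, 0.998, -0.001], [0.998, -0.055, -0.009], [-0.009, -0.0, -1.0]]
wrist_force: [-5.8, -42.0, 6.5]
width: -0.004
grip_force: 21.3
```

Force rose to 42 N against the stop, so the block is home. Retreat, rise, and go over the handle.

Emit:
send_rows --steps '[[[-0.008,0,0,0,0,0,0],[-0.02,0,0,0,0,0,0],[-0.025,0,-0.03,0,0,0,0],[-0.025,0,-0.075,0,0,0,0],[-0.025,0,-0.12,0,0,0,0],[-0.025,0,-0.165,0,0,0,0],[-0.025,0,-0.205,0,0,0,0],[-0.025,0,-0.21,0,0,0,0],[-0.025,0,-0.21,0,0,0,0]]]'

```text
time: 5.8
tcp_pos: [0.5425, -0.0247, 0.2492]
eef_rot: [[0.052, 0.999, 0.002], [0.999, -0.052, 0.0], [0.0, 0.002, -1.0]]
wrist_force: [1.2, 0.7, -1.4]
width: 0.003
grip_force: 0.0
```

```bash
sed -i 's/^O=.*/O=np.array([.5466,.0770]);TH=np.radians(87)/' h.py
python3 - <<'E'
from h import *
S=cap('scene');cv2.imwrite('pics/s2.png',cv2.resize(S['frame'][175:310,295:445],None,fx=4,fy=4,interpolation=2))
rel(jig(.118,0,.25))
E
```

```text
now jig [-0.1018 -0.0006  0.2478] shift [ 0.2198 -0.0006 -0.0021] turn [-0.0001 -0.0003  0.0003] t 5.85 F [-0.4 -0.1 -0.6]
```

View pics/s2.png

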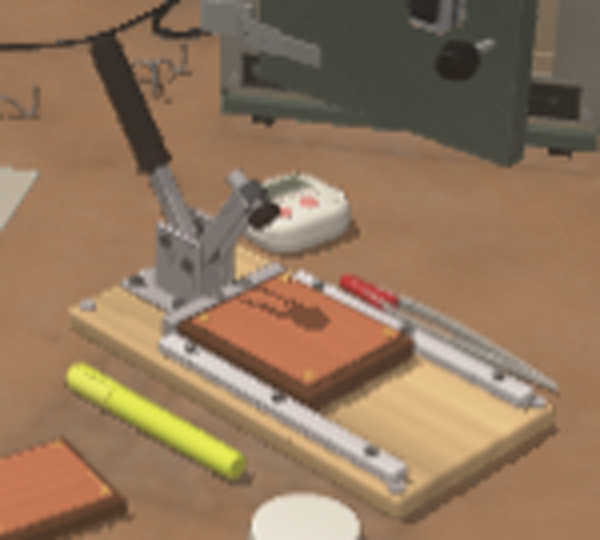

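The block sits against the stop (edge at crop (185,320)). The handle is still up.

Emit:
send_rows --steps '[[[0.03,-0.002,0,0,0,0,0],[0.07,-0.003,0,0,0,0,0],[0.11,-0.003,0,0,0,0,0],[0.15,-0.003,0,0,0,0,0],[0.19,-0.003,0,0,0,0,0],[0.21,-0.003,0,0,0,0,0],[0.22,-0.003,0,0,0,0,0],[0.22,-0.003,0,0,0,0,0]]]'

```text
time: 6.65
tcp_pos: [0.5499, 0.1958, 0.2469]
eef_rot: [[0.051, 0.999, -0.002], [0.999, -0.051, -0.001], [-0.001, -0.002, -1.0]]
wrist_force: [-0.1, -0.8, -0.5]
width: -0.004
grip_force: 0.0
```

Run:
```python
from h import *
S=cap('side');cv2.imwrite('pics/d3.png',cv2.resize(S['frame'][130:345,270:450],None,fx=2.7,fy=2.7,interpolation=2))
rel(jig(.118,0.002,.17))
```

```text
now jig [0.1179 0.0028 0.2473] shift [0.0002 0.0009 0.0773] turn [-0.0015  0.0008  0.0007] t 6.7 F [ 1.2 -0.6 -0.8]
```

View pics/d3.png

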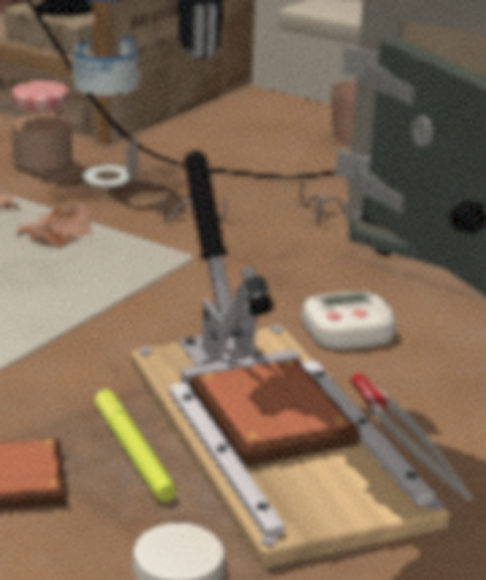

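The handle is up at crop (205,200). The gripper is above the frame, with its shadow on the plate. Start the press.

Emit:
send_rows --steps '[[[0,0,0.03,0,0,0,0],[0,0,0.055,0,0,0,0],[0,0,0.068,0,0,0,0],[0,0,0.075,0,0,0,0],[0.001,0,0.08,0,0,0,0],[0.002,0,0.085,0,0,0,0],[0.003,0,0.09,0,0,0,0],[0.004,0,0.095,0,0,0,0]]]'

```text
time: 7.5
tcp_pos: [0.551, 0.1994, 0.1536]
eef_rot: [[0.052, 0.999, 0.001], [0.999, -0.052, 0.0], [0.0, 0.001, -1.0]]
wrist_force: [-0.4, -1.6, 3.1]
width: -0.001
grip_force: 1.6
```

Run:
```python
from h import *
S=cap('side');cv2.imwrite('pics/d4.png',cv2.resize(S['frame'][100:345,250:450],None,fx=2.4,fy=2.4,interpolation=2))
rel(jig(.118,0.002,.17))
```

```text
now jig [0.1225 0.0024 0.1526] shift [-0.0045  0.0004 -0.0174] turn [0.     0.     0.0004] t 7.55 F [ 1.5 -0.6  1.4]
```

View pics/d4.png

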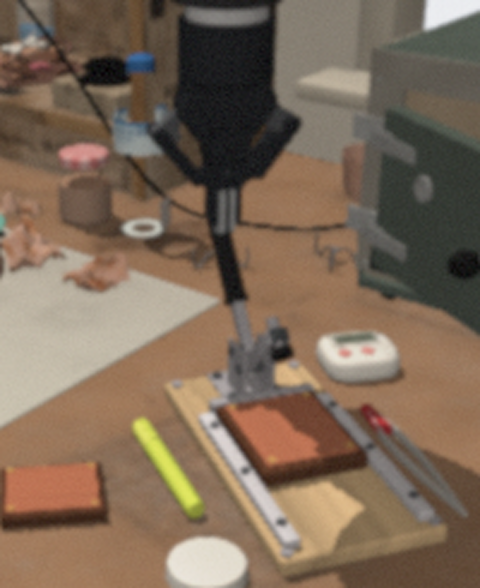

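Fingertips rest centred on the handle at crop (225,230) with about 3 N. Press on past the dead point.

Emit:
send_rows --steps '[[[0.001,0,0.006,0,0,0,0],[0.002,0,0.012,0,0,0,0],[0.003,0,0.018,0,0,0,0],[0.004,0,0.024,0,0,0,0],[0.005,0,0.03,0,0,0,0],[0.006,0,0.036,0,0,0,0],[0.007,0,0.042,0,0,0,0],[0.008,0,0.048,0,0,0,0],[0.008,0,0.054,0,0,0,0],[0.008,0,0.058,0,0,0,0]]]'

```text
time: 8.55
tcp_pos: [0.5507, 0.2072, 0.0945]
eef_rot: [[0.052, 0.999, -0.001], [0.999, -0.052, -0.0], [-0.0, -0.001, -1.0]]
wrist_force: [-0.2, 0.2, -0.2]
width: -0.003
grip_force: 0.0
```

Emit:
send_rows --steps '[[[0,0,0.003,0,0,0,0],[0,0,0.006,0,0,0,0],[0,0,0.009,0,0,0,0]]]'

```text
time: 8.85
tcp_pos: [0.551, 0.2073, 0.0862]
eef_rot: [[0.052, 0.999, 0.0], [0.999, -0.052, 0.0], [0.0, 0.0, -1.0]]
wrist_force: [0.2, -0.3, -1.2]
width: 0.002
grip_force: 0.0
```

Run:
```python
from h import *
S=cap('side');cv2.imwrite('pics/d5.png',cv2.resize(S['frame'][100:345,250:450],None,fx=2.4,fy=2.4,interpolation=2))
rel(jig(.118,0.002,.17))
```

```text
now jig [0.1302 0.0026 0.0857] shift [-0.0123  0.0006 -0.0843] turn [-0.0004  0.0002  0.0004] t 8.9 F [-0.5  0.5 -0.2]
```

View pics/d5.png

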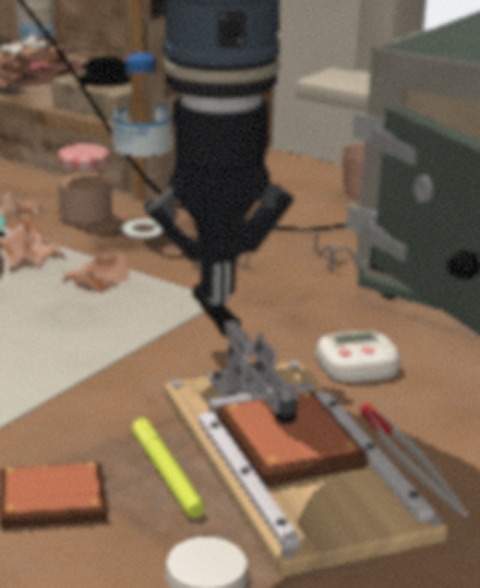

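The handle has snapped down, with its end at crop (215,305), and the pad is on the plate at (287,405). I'll confirm lightly by touch, then retreat.

Emit:
send_rows --steps '[[[0,0,0.003,0,0,0,0],[0,0,0.005,0,0,0,0],[0,0,0.007,0,0,0,0]]]'

```text
time: 9.2
tcp_pos: [0.5512, 0.2074, 0.0795]
eef_rot: [[0.052, 0.999, 0.001], [0.999, -0.052, 0.0], [0.0, 0.001, -1.0]]
wrist_force: [-3.0, -1.8, 22.8]
width: -0.001
grip_force: 11.7
```

Emit:
send_rows --steps '[[[0,0,-0.015,0,0,0,0],[0,0,-0.05,0,0,0,0],[0,0,-0.09,0,0,0,0],[0,0,-0.13,0,0,0,0],[0,0,-0.15,0,0,0,0],[0,0,-0.15,0,0,0,0],[0,0,-0.15,0,0,0,0]]]'

```text
time: 9.9
tcp_pos: [0.551, 0.2073, 0.2291]
eef_rot: [[0.052, 0.999, 0.0], [0.999, -0.052, 0.0], [0.0, 0.0, -1.0]]
wrist_force: [-0.2, 0.8, -0.5]
width: 0.001
grip_force: 0.0
```

Run:
```python
from h import *
S=cap('side')
# height profile along jig centre line from the depth map
v,u=np.mgrid[180:345,290:450];u=u.ravel();v=v.ravel()
p=cv2.undistortPoints(np.stack([u,v],1)[:,None].astype(float),S['mtx'],S['distortion'])[:,0]
z=S['depth'][v,u];M=np.linalg.inv(S['world_to_cam'])
P=np.c_[p*z[:,None],z]@M[:3,:3].T+M[:3,3];J=np.array([tojig(q) for q in P])
m=(z>0)&(abs(J[:,1])<.02)
for x in np.arange(-.12,.2,.02):
    k=m&(abs(J[:,0]-x)<.01)
    if k.any():print(round(x,2),k.sum(),J[k,2].max().round(3))
```

```text
-0.12 165 0.014
-0.1 162 0.015
-0.08 281 0.027
-0.06 173 0.03
-0.04 134 0.03
-0.02 244 0.059
0.0 97 0.057
0.02 98 0.05
0.04 189 0.059
0.06 199 0.059
0.08 76 0.059
0.1 67 0.061
0.12 65 0.06
0.14 115 0.061
0.16 123 0.06
0.18 97 0.06
```

Handle level at 61 mm, firm against its end stop; block home, pad down.

```bash
python3 -c "
from rig import arm
print(arm.hand_in())"
```

```text
the job is handed in; nothing more can be done
None
```

The carrier block is fully home against the stop, the toggle clamp is locked with its pad on the copper plate, and the job is handed in; I kept clear of the tweezers, marker, lid and timer.

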